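Push the vial block home in the locating corner

ROBOT

A 6-joint arm with a two-finger parallel gripper is mounted at the origin on the work surface. World frame = base frame: x ahead of the robot, y to its left, z up, the work surface at z = 0. Lengths are in mm, angles in rad, forces in N, time in s.
With the tool pointing down it reaches from about 275 to 825 mm from the base axis. Payload 4.9 kg.
Tool frame: the origin (TCP) lies at the very end of the fingers, on their centre line; the grasp point (between the pads) lies 19 mm behind it; z points along the fingers, y is the direction in which the jaws open and shut (so a half turn about z gives the same grasp; the last joint's range is limited). The gripper opens to 85 mm and grips with 20 to 120 N. Pads are 22 mm wide; open, the fingers measure 114 mm over their backs; the gripper's body (76 mm by 85 mm) begins 54 mm behind the grasp point. The pads swing forward as they close: fully open they stand 13 mm farther back than shut.
Start: joints at [-0.134, 0.326, -0.193, 1.052, 0, 1.437], TCP at [550.017, 0.009, 231.281] pointing down, gripper open.
Joint ranges: [-2.65, 2.65], [-0.97, 1.79], [-1.3, 1.35], [-1.93, 2.1], [-1.47, 1.37], [-3.14, 3.14]. Speed limits (rad/s): [2.57, 2.57, 3.14, 3.14, 3.14, 3.14].

INTERFACE

Orientations are given as [roll, pitch, yaw] about the fixed x, y, z axes, in that order (R = Rz(yaw) Ry(pitch) Rx(roll)).
In Python, from bench import bot, solve_ik, imaging gives the robot as it stands. Calls block until the motion is done:
- bot.move_ptp(position, orientation): joint-space move of the TCP to a pose.
- bot.movel(position, rot=None, max_speed=150, threshold=None): straight line of the TCP; rot=None keeps the orientation; max_speed is the mean speed in mm/s. With threshold (N) it stops when the force on the tool has changed by that much, and returns True; else False.
- bot.move_j(angles): joint-space move.
- bot.grip(opening, effort=None): opening from 0.0 (shut) to 1.0 (fully open); effort is the grip in N (None keeps the last); returns when the fingers have stopped.
- bot.dwell(seconds).
- solve_ik(position, orientation): joint angles nearest the present ones, or None.
- bot.get_state(): the state.
- imaging.capture(name): name is "scene" or "side" or "wrist"; returns the picture (480x640x3 uint8, blue, green, red); there is no depth.
- imaging.camera_model(name): a dict with "K" (3x3 intrinsics, pixels), "position" and "rotation" of the camera in the world. Camera axes: x right, y up, looking along -z (the intrinsics and any distortion apply to the point x, -y, -z); pixel columns grow to the right and rows downward; lengths in mm; the calibration is good to about 2 mm. A picture is of the moment at which its call begins: read the wrist's pose just before it. camera_model takes no time and is no camera call; for the wrist camera it gives the pose at the moment of the call.
A pose or a line that the arm cannot do raises bot.IKError and nothing moves.
- bot.sign_off(): hands the job in, once; it reports no verdict.
The state is a dict: "t": time; "qpos": joint angles; "joint_velocities": joint speeds; "effort": joint torques, N m; "tcp_pos": TCP position; "orientation": TCP orientation; "contact_force": force on the tool from outside, world axes, zero at the start; "wrist_torque": the same for the moment, N m; "opening": opening from 0.0 (shut) to 1.0 (fully open).
Only numpy, scipy, OpenCV 4.12 (cv2) and the standard library are available. Lean on these libraries where they do the work, as an engineer would, in place of code of your own. Each camera call takes 0.05 s, during which the arm holds its last target.

TASK

Push the large aluminium block that carries the vials along the bench until it sits fully home in the steel locating corner, flat against the long fence and touching the short stop. Only push it: do not lift or tip it, keep the three vials standing in their holes, and leave everything else on the bench where it is.

Things in the scene. Friction and masses are not known exactly. Their poses are not given: they have to be found in the camera images.
- vial_block: the large aluminium block with twelve round holes, three of them holding capped vials: 96 mm along its x, 120 mm along its y, 34 mm high, 0.5 to 0.9 kg, loose on the bench (slides with up to about 10 N). Origin at the centre of its underside. At the start its axes lie within 0.3 rad of those of the corner
- corner: L-shaped steel locating corner fixed to the bench, 25 mm high. Origin: inside corner at bench level; its axes lie within 0.12 rad of the world's. Long fence: face in its plane x = 0, running 340 mm along -y. Short stop: face in its plane y = 0, running 100 mm along -x. Bars 6 mm thick, with 5 mm high flanges on the outside, to 40 mm beyond the faces
- home (a point): point on the bench where the block's origin lies when it is fully home: x = -48, y = -60 mm in the corner's frame, axes parallel to the corner's. The block starts 72 to 117 mm short of it along the corner's x and 100 to 190 mm short along y
- vial1: capped amber vial, 19 mm across, 45 mm tall, standing loosely in a 26 mm deep hole of the block at x = -29, y = -42 mm of the block's frame; its top is 53 mm above the bench. Origin at the centre of its underside
- vial2: capped amber vial, 19 mm across, 45 mm tall, standing loosely in a 26 mm deep hole of the block at x = 0, y = 14 mm of the block's frame; its top is 53 mm above the bench. Origin at the centre of its underside
- vial3: capped amber vial, 19 mm across, 45 mm tall, standing loosely in a 26 mm deep hole of the block at x = 29, y = 42 mm of the block's frame; its top is 53 mm above the bench. Origin at the centre of its underside
- amber_bottle: bystander: upright amber glass bottle with black screw cap, 70 mm across, 180 mm tall; origin at the centre of its underside
- wide_jar: bystander: upright white plastic jar with lid, 64 mm across, 100 mm tall; origin at the centre of its underside
- small_jar: bystander: small glass jar with lid, 36 mm across, 45 mm tall, standing near the open end of the short stop, in the way of a straight diagonal push; origin at the centre of its underside
- empty_block: bystander: smaller aluminium block without vials, 70 x 96 x 34 mm; origin at the centre of its underside
- beaker: bystander: glass beaker, 70 mm across, 85 mm tall; origin at the centre of its underside
- spatula: bystander: thin steel laboratory spatula lying on the bench, 170 mm long, 5 mm thick; origin under its middle
- tip_box: bystander: blue box with white lid, 87 x 122 x 57 mm, standing beyond the short stop, on its far left; origin at the centre of its underside

How it is judged (in metres and radians):
At the end, for the whole second after the job is handed in: The vial block lies flat on the bench in the locating corner, within 4 mm of both the fence and the short stop and within 0.05 rad of square, at rest, with all three vials still upright in their holes (x of vial_block in the frame of corner between -0.052 and -0.044 m and y of vial_block in the frame of corner between -0.064 and -0.056 m and angle between the x axis of vial_block and the x axis of corner, either way round below 0.05 rad and height (world z) of vial_block below 0.004 m and angle between vial_block's own z axis and vertical below 0.05 rad and linear speed of vial_block below 0.01 m/s and angle between each of vial1, vial2, vial3's own z axis and vertical below 0.25 rad and z of each of vial1, vial2, vial3 in the frame of vial_block below 0.016 m and distance between each of vial1, vial2, vial3 and vial_block below 0.075 m); the robot touches nothing.
It fails at once if the vial block is lifted (over 8 mm) or tipped (over 0.12 rad) (height (world z) of vial_block above 0.008 m or angle between vial_block's own z axis and vertical above 0.12 rad).
It fails at once if a vial is pulled out of its hole or falls over (angle between any of vial1, vial2, vial3's own z axis and vertical above 0.35 rad or z of any of vial1, vial2, vial3 in the frame of vial_block above 0.022 m).
It fails at once if another thing on the bench is moved by more than 15 mm (distance of any of amber_bottle, wide_jar, small_jar, empty_block, beaker, spatula, tip_box from where it was at the start of the episode above 0.015 m).
It also fails if it takes over 59 s, if anything falls off the work surface, if the arm or the gripper's body presses on something with over 40 N, if the wrist force passes 120 N, or if a joint passes its speed limit or range.

## Working session

There is one attempt and no reset: what is moved stays moved. The work goes in short steps, each a Python script; the robot and the scene stay as the last script left them, time stands still between calls to the robot, and variables do not carry over. Pictures are saved under pics/ and viewed, and the job is handed in when it is done.

```bash
ls; mkdir -p pics; python3 - <<'E'
from bench import bot, solve_ik, imaging
import cv2
for n in ["scene","side","wrist"]:
    m=imaging.camera_model(n); print(n,m)
    cv2.imwrite(f"pics/{n}0.png",imaging.capture(n))
print(bot.get_state())
E
```

```text
pics
scene {'K': array([[583.57877026,   0.        , 324.07800472],
       [  0.        , 583.57877026, 227.08303082],
       [  0.        ,   0.        ,   1.        ]]), 'position': array([1210.88327082,  327.81635579,  854.92954389]), 'rotation': array([ 0.75146809, -0.01424353,  2.07357236])}
side {'K': array([[491.05020281,   0.        , 319.01862842],
       [  0.        , 491.05020281, 235.69625941],
       [  0.        ,   0.        ,   1.        ]]), 'position': array([119.03257548, 569.00307658, 742.98264716]), 'rotation': array([ 0.82355109,  0.00478864, -2.53971193])}
wrist {'K': array([[350.60680599,   0.        , 316.17564634],
       [  0.        , 350.60680599, 238.77937511],
       [  0.        ,   0.        ,   1.        ]]), 'position': array([549.41289778,  72.76273417, 373.12099668]), 'rotation': array([-0.2923436 ,  0.00163137,  0.00056284])}
{'t': 0.15, 'qpos': array([-1.34209528e-01,  3.26756670e-01, -1.93312312e-01,  1.05202404e+00,
        1.37795434e-05,  1.43659960e+00]), 'joint_velocities': array([-0.00086195, -0.00112187,  0.00326469, -0.00085822,  0.00196552,
       -0.00225082]), 'effort': array([ 1.04211274e-03, -4.43704247e+01,  2.62664723e+01,  1.04285317e-02,
       -1.23322516e-04, -3.51401161e-05]), 'tcp_pos': array([5.49572907e+02, 6.80997609e-02, 2.30706864e+02]), 'orientation': array([-3.14030946e+00, -1.87146363e-04,  1.57078340e+00]), 'contact_force': array([0.62326763, 0.46098339, 0.09831543]), 'wrist_torque': array([0.00533963, 0.0196431 , 0.01860805]), 'opening': 1.0010567020077656}
```

View pics/scene0.png

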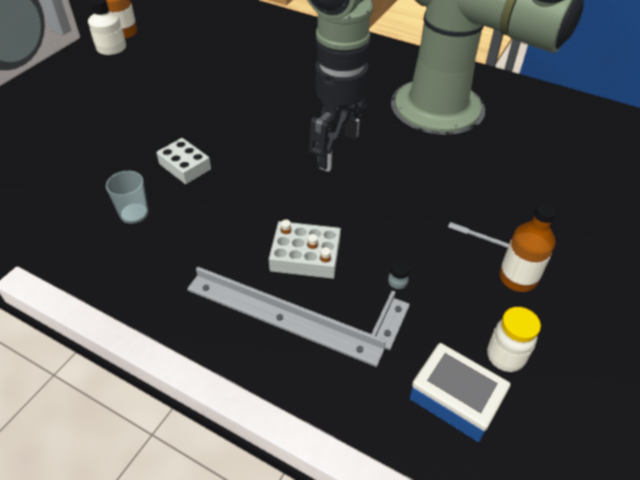

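View pics/side0.png

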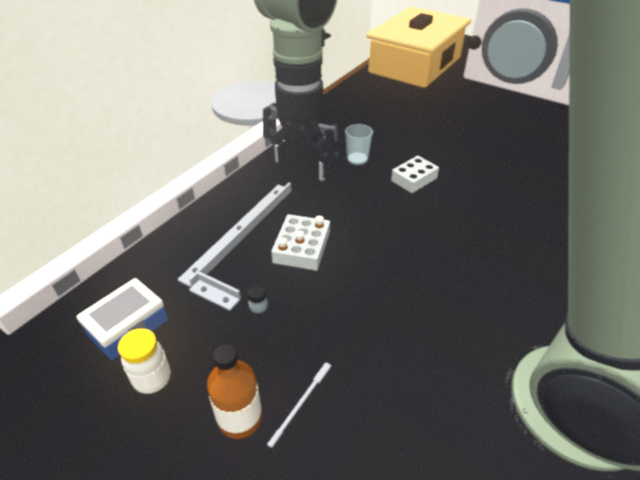

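View pics/wrist0.png

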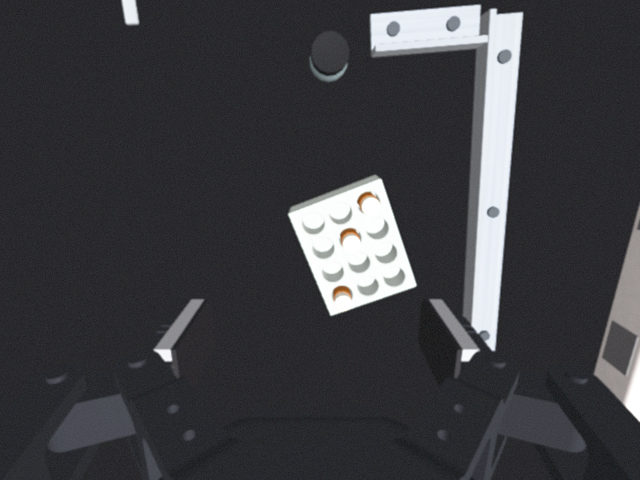

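The wrist view shows the block at about (290–415, 178–315), turned by about +0.3 rad. The L corner is at the upper right with its inside near (478, 45), and the small jar is near (330, 55). I'll measure these next.

```bash
cat > h.py <<'E'
import numpy as np, cv2
from scipy.spatial.transform import Rotation as R
def ray(m,px):
    K=m["K"]; p=np.atleast_2d(px).astype(float)
    d=np.c_[(p[:,0]-K[0,2])/K[0,0], -(p[:,1]-K[1,2])/K[1,1], -np.ones(len(p))]
    return R.from_euler('xyz',m["rotation"]).apply(d)
def toplane(m,px,z):
    d=ray(m,px); c=np.array(m["position"])
    return c+d*((z-c[2])/d[:,2])[:,None]
def proj(m,P):
    q=R.from_euler('xyz',m["rotation"]).inv().apply(np.atleast_2d(P)-m["position"]); K=m["K"]
    return np.c_[K[0,2]+K[0,0]*q[:,0]/-q[:,2], K[1,2]-K[1,1]*q[:,1]/-q[:,2]]
E
python3 - <<'E'
import cv2
im=cv2.imread('pics/wrist0.png')
cv2.imwrite('pics/w_corner.png',cv2.resize(im[0:100,300:540],None,fx=3.3,fy=3.3,interpolation=cv2.INTER_CUBIC))
cv2.imwrite('pics/w_block.png',cv2.resize(im[165:325,270:430],None,fx=3.7,fy=3.7,interpolation=cv2.INTER_CUBIC))
cv2.imwrite('pics/w_fence.png',cv2.resize(im[0:360,440:540],None,fx=1.6,fy=1.6,interpolation=cv2.INTER_CUBIC))
E
```

```text
(no output)
```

View pics/w_corner.png

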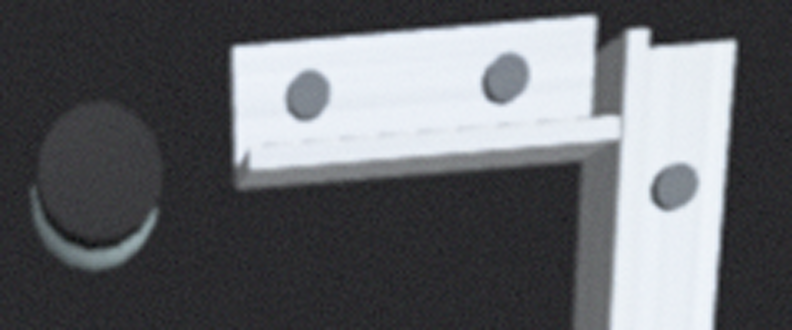

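View pics/w_block.png

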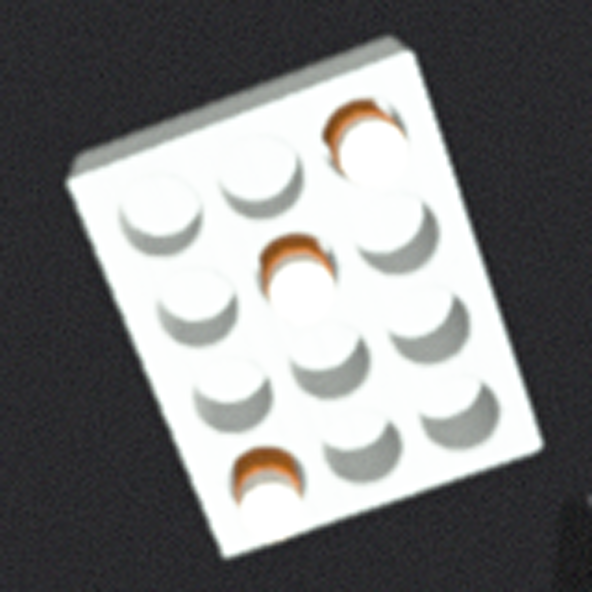

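View pics/w_fence.png

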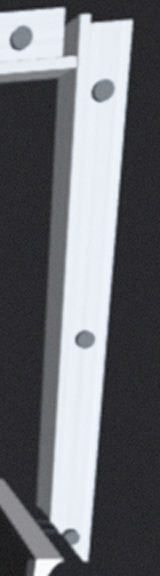

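```bash
python3 - <<'E'
from bench import imaging
from h import *
im=cv2.imread('pics/wrist0.png'); m=imaging.camera_model("wrist")
g=cv2.GaussianBlur(cv2.cvtColor(im,cv2.COLOR_BGR2GRAY),(3,3),0).astype(float)
# fence: per row crossings
F=[];B=[]
for r in range(55,290,5):
    row=g[r,455:500]; d=np.where((row[:-1]<165)&(row[1:]>=165))[0]
    e=np.where((row[:-1]<75)&(row[1:]>=75))[0]
    if len(d): i=d[0]; F.append([455+i+(165-row[i])/(row[i+1]-row[i]),r])
    if len(e): i=e[0]; B.append([455+i+(75-row[i])/(row[i+1]-row[i]),r])
S=[];SB=[]
for c in range(380,474,5):
    col=g[35:75,c]; d=np.where((col[:-1]>=175)&(col[1:]<175))[0]; e=np.where((col[:-1]>=75)&(col[1:]<75))[0]
    if len(d): i=d[-1]; S.append([c,35+i+(col[i]-175)/(col[i]-col[i+1])])
    if len(e): i=e[-1]; SB.append([c,35+i+(col[i]-75)/(col[i]-col[i+1])])
def fit(p,z):
    P=toplane(m,np.array(p),z)[:,:2]
    for _ in range(3):
        c=P.mean(0); u=np.linalg.svd(P-c)[2][0]; n=np.array([-u[1],u[0]]); r=(P-c)@n
        k=abs(r)<max(2*r.std(),.3); P=P[k]
    return c,u,r.std(),len(P)
L={}
for n,p,z in [("fence25",F,25),("fence0",B,0),("stop25",S,25),("stop0",SB,0)]:
    c,u,s,k=fit(p,z); L[n]=(c,u); ang=np.arctan2(u[1],u[0]); print(n,c,np.degrees(ang),ang,"res",s,k)
def inter(a,b):
    t=np.linalg.solve(np.c_[a[1],-b[1]],b[0]-a[0]); return a[0]+t[0]*a[1]
print(inter(L["fence25"],L["stop25"]),inter(L["fence0"],L["stop0"]))
q=np.array([[288.4,214.2],[382.2,180.4],[416.5,284.5],[330.5,315.5]])
P=toplane(m,q,34)[:,:2]; print(P, np.linalg.norm(P-np.roll(P,-1,0),axis=1),P.mean(0))
x=(P[1]-P[0]+P[2]-P[3]); y=P[0]-P[3]+P[1]-P[2]; print(np.arctan2(x[1],x[0]),np.arctan2(-y[0],y[1]))
print("jar", toplane(m,[[300+99/3.3,172/3.3]],45))
E
```

```text
fence25 [709.61936785  34.78320101] -85.69447410115187 -1.4956507238301084 res 0.04867803206552862 47
fence0 [710.29078557  32.04923917] -85.69391554400562 -1.4956409751688458 res 0.0412521289943773 47
stop25 [645.78440025 146.14853893] 4.32819052755611 0.07554117535948449 res 0.061772655986805244 19
stop0 [653.13831473 146.54481365] 4.292109342771049 0.07491143988696468 res 0.054851467467980176 19
[700.92078976 150.32154733] [701.39687401 150.16670938]
[[ 521.54236282   -3.97399748]
 [ 612.52160975   29.35835308]
 [ 654.53548923  -79.43785092]
 [ 564.58591397 -115.99052511]] [ 96.89308007 116.62666966  97.09286317 120.00187397] [588.29634394 -42.51100511]
0.3686031169849017 0.3676844573573686
jar [[560.61343172 138.21484165  45.        ]]
```

Corner inside is at about (701.2, 150.2) with yaw 0.0752. The block is at (588.3, −42.5) with yaw 0.368, which is 0.293 rad relative to the corner. It is 79 mm short in x and 124 mm short in y, and measured edges of 97 and 117–120 mm match the given sizes. The jar is clear of a fence-first route. First push is +x against the fence with two spread fingers.

```bash
cat >> h.py <<'E'
C0=np.array([701.2,150.2]); TH=0.0752
Rc=np.array([[np.cos(TH),-np.sin(TH)],[np.sin(TH),np.cos(TH)]])
def W(x,y,z): return [*(C0+Rc@[x,y]),z]
def Cf(p): return Rc.T@(np.array(p[:2])-C0)
RX=[np.pi,0,TH]; RY=[np.pi,0,np.pi/2+TH]
E
python3 - <<'E'
from bench import bot, solve_ik, imaging
from h import *
bot.grip(0.62,20)
bot.move_ptp(W(-222,-184,110),RX)
bot.movel(W(-222,-184,9),max_speed=120)
s=bot.get_state(); print(s["t"],s["tcp_pos"],Cf(s["tcp_pos"]),s["contact_force"],s["opening"])
for n in ["scene","wrist"]: cv2.imwrite(f"pics/{n}1.png",imaging.capture(n))
E
```

```text
2.8167 [494.24504454 -50.07403942   9.54540302] [-221.41647895 -184.15967883] [ 0.50624631  0.49148553 -0.54399163] 0.6207419182905507
```

View pics/scene1.png

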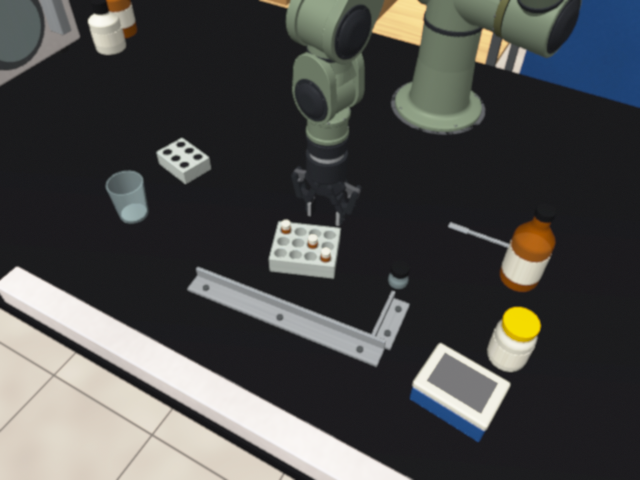

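View pics/wrist1.png

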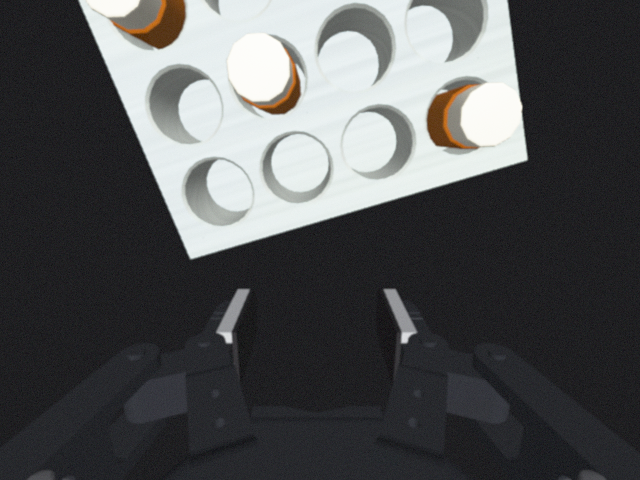

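The fingers stand clear in front of the block's left face, with pads at about (240, 310) and (395, 310). The block's near corner is at (190, 258). Pushing.

```bash
python3 - <<'E'
from bench import bot, solve_ik, imaging
from h import *
def st(l):
    s=bot.get_state(); print(l,round(s["t"],2),Cf(s["tcp_pos"]).round(1),s["tcp_pos"][2].round(1),s["contact_force"].round(1),s["wrist_torque"].round(2))
print(bot.movel(W(-150,-184,9),max_speed=45,threshold=30)); st("a")
cv2.imwrite("pics/wrist2a.png",imaging.capture("wrist"))
print(bot.movel(W(-120,-184,9),max_speed=30,threshold=30)); st("b")
print(bot.movel(W(-104,-184,9),max_speed=12,threshold=15)); st("c")
cv2.imwrite("pics/wrist2.png",imaging.capture("wrist"));cv2.imwrite("pics/scene2.png",imaging.capture("scene"))
E
```

```text
False
a 4.67 [-149.9 -184.2] 9.2 [-1.3  0.7 -0.5] [0.06 0.42 0.06]
False
b 5.87 [-120.  -184.2] 9.1 [-3.7 -0.4  2.2] [-0.2   0.91 -0.11]
False
c 7.35 [-106.9 -183.9] 8.8 [-12.1  -1.9   8.4] [-0.32  2.19 -0.06]
```

View pics/wrist2.png

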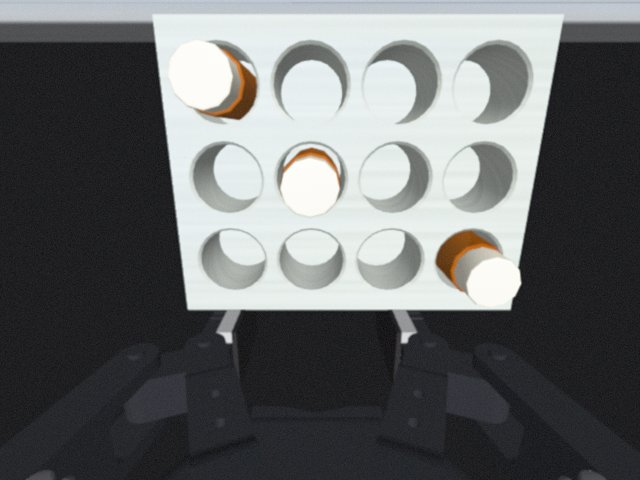

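View pics/scene2.png

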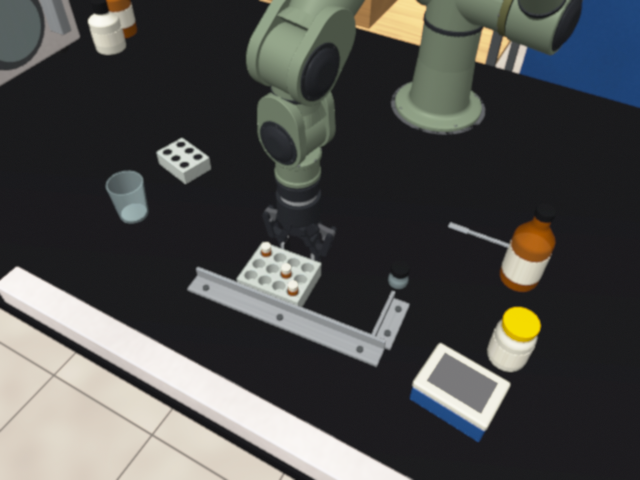

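The block is flat against the fence, with its top edge parallel to the bar near row 15–40. The push stalled at −106.9 with 12 N, where −107 was expected. Next I compute the block's y, then push along the fence.

```bash
python3 - <<'E'
from bench import bot, solve_ik, imaging
from h import *
m=imaging.camera_model("wrist")
P=toplane(m,[[187,310],[512,310],[563,14],[153,14]],34)
for p in P: print(Cf(p))
c=np.mean([Cf(p) for p in P],0); print(c)
def st(l):
    s=bot.get_state(); print(l,round(s["t"],2),Cf(s["tcp_pos"]).round(1),s["tcp_pos"][2].round(1),s["contact_force"].round(1))
yb=c[1]-60-11
bot.movel(W(-130,-184,9),max_speed=60)
bot.movel(W(-130,-184,110),max_speed=150)
bot.grip(0.5,20)
bot.move_ptp(W(-48,yb-25,110),RY); st("above")
bot.movel(W(-48,yb-25,9),max_speed=100); st("down")
cv2.imwrite("pics/wrist3.png",imaging.capture("wrist"));cv2.imwrite("pics/scene3.png",imaging.capture("scene"))
E
```

```text
[ -96.6396567  -136.66375998]
[ -96.55504729 -257.63615875]
[  -0.29876072 -256.64582947]
[  -0.32343488 -137.15382307]
[ -48.4542249  -197.02489281]
above 10.62 [ -48.2 -292.8] 109.9 [-0.7  0.2  0.3]
down 11.78 [ -47.3 -293.3] 9.9 [ 0.8 -0.1 -0. ]
```

View pics/wrist3.png

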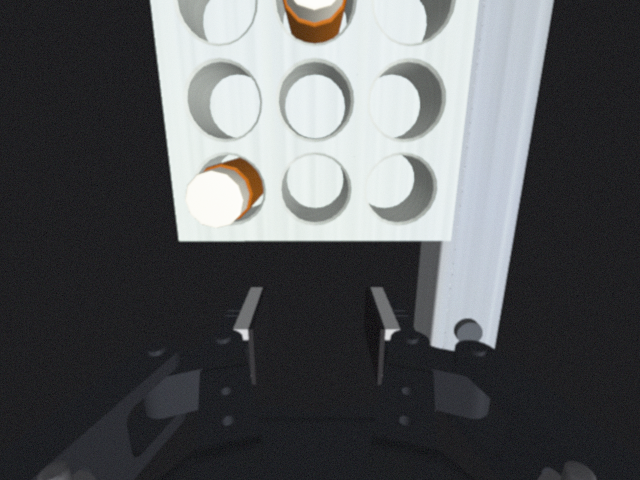

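View pics/scene3.png

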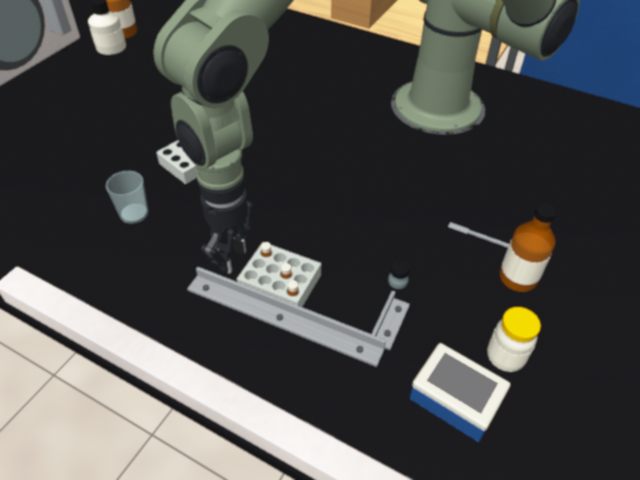

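The fingers are behind the −y face (pads near (250, 310) and (385, 310)), clear of the fence, and the tool reads no force. Pushing along +y.

```bash
python3 - <<'E'
from bench import bot, solve_ik, imaging
from h import *
def st(l):
    s=bot.get_state(); print(l,round(s["t"],2),Cf(s["tcp_pos"]).round(1),s["tcp_pos"][2].round(1),s["contact_force"].round(1),s["wrist_torque"].round(2))
print(bot.movel(W(-48,-200,9),max_speed=40,threshold=30)); st("a")
print(bot.movel(W(-48,-142,9),max_speed=40,threshold=30)); st("b")
print(bot.movel(W(-48,-128,9),max_speed=12,threshold=15)); st("c")
for n in ["wrist","scene","side"]: cv2.imwrite(f"pics/{n}4.png",imaging.capture(n))
m=imaging.camera_model("wrist"); print(m["position"],m["rotation"])
E
```

```text
False
a 14.35 [ -48.  -200.1] 9.0 [-0.  -4.1 -2.3] [-0.64 -0.06  0.01]
False
b 15.95 [ -48.  -141.9] 9.0 [ 0.  -2.4 -0.1] [-0.4  -0.05  0.09]
False
c 17.27 [ -48.  -130.1] 9.0 [ 0.5 -9.9 -1.3] [-1.8  -0.08  0.09]
[657.32837091  89.97604674 151.26170672] [-2.96699321e-01  2.81476421e-04  7.47131290e-02]
```

View pics/wrist4.png

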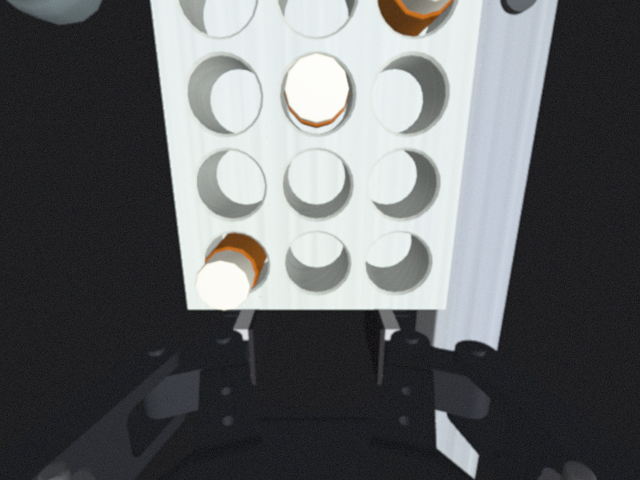

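View pics/side4.png

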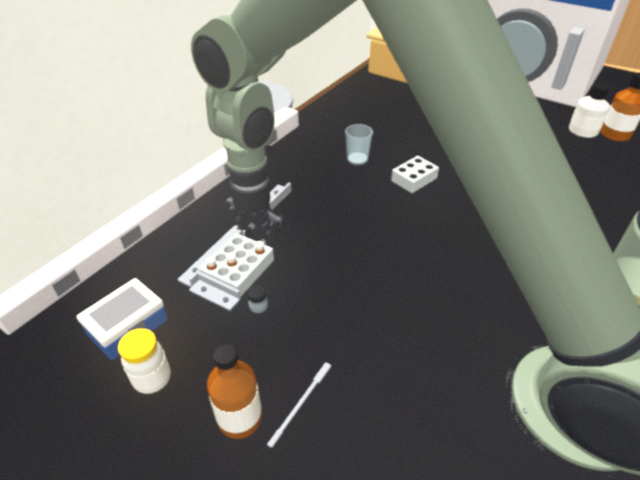

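The block looks home, with its far edge out of wrist view. The tool stalled at −130.1 with 10 N, against 2–4 N while sliding. I'll push a bit harder to confirm contact, then retreat and look from above.

```bash
python3 - <<'E'
from bench import bot, solve_ik, imaging
from h import *
def st(l):
    s=bot.get_state(); print(l,round(s["t"],2),Cf(s["tcp_pos"]).round(1),s["tcp_pos"][2].round(1),s["contact_force"].round(1))
print(bot.movel(W(-48,-124,9),max_speed=10,threshold=12)); st("press")
bot.movel(W(-48,-165,9),max_speed=60); st("back")
bot.movel(W(-48,-165,150),max_speed=150)
bot.move_ptp(W(-60,-150,230),RY); bot.dwell(0.3); st("up")
m=imaging.camera_model("wrist"); import pickle; pickle.dump(m,open("m5.pkl","wb"))
for n in ["wrist","scene","side"]: cv2.imwrite(f"pics/{n}5.png",imaging.capture(n))
im=cv2.imread("pics/wrist5.png")
print(proj(m,[W(0,0,25),W(-100,0,25),W(0,-120,34),W(-96,-120,34),W(0,0,34),W(-96,0,34)]).round(1).tolist())
E
```

```text
False
press 17.97 [ -48.  -130.1] 9.2 [ -0.5 -19.7  -0.6]
back 18.8 [ -48.1 -164.7] 8.9 [-1.2 -0.4 -0.3]
up 20.62 [ -60.7 -150. ] 228.3 [ 0.1 -0.5 -0.5]
[[386.2, 41.7], [272.7, 41.7], [380.7, 180.0], [280.2, 179.9], [388.2, 39.0], [276.1, 39.1]]
```

View pics/wrist5.png

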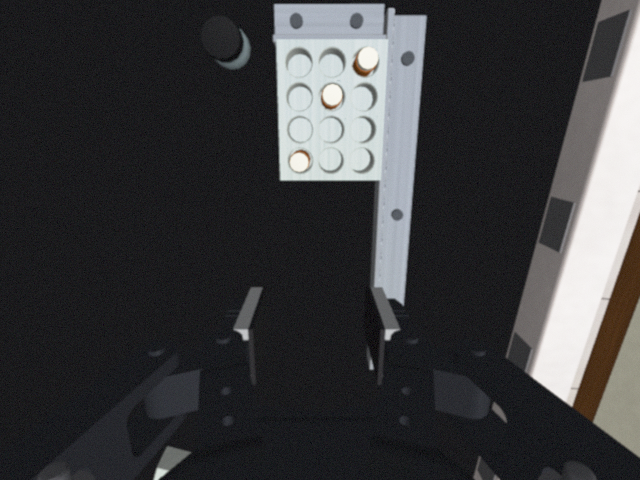

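View pics/scene5.png

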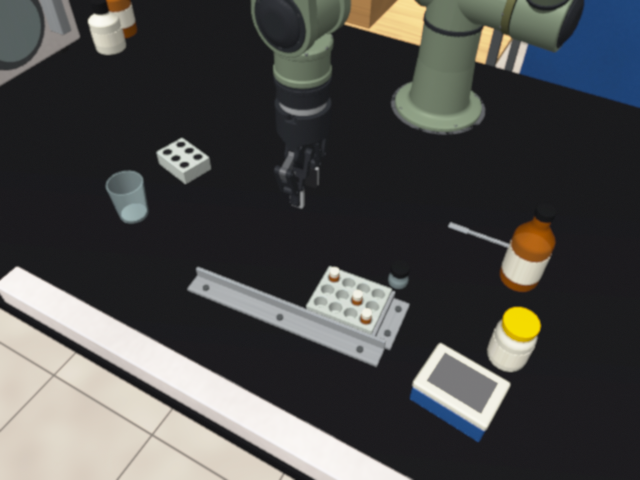

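The wrist view shows the block tucked into the corner. Its bottom edge runs from about (281, 180) to (381, 180), where a perfect home predicts (280.2, 179.9) and (380.7, 180.0). All three vials are standing. I'll do one numeric check of the edges before hand-in.

```bash
python3 - <<'E'
from h import *
import pickle; m=pickle.load(open("m5.pkl","rb"))
im=cv2.imread("pics/wrist5.png"); g=cv2.cvtColor(im,cv2.COLOR_BGR2GRAY).astype(float)
L=[];B=[]
for r in range(55,172,4):
    row=g[r,265:295]; i=np.where((row[:-1]<110)&(row[1:]>=110))[0][0]; L.append([265+i+(110-row[i])/(row[i+1]-row[i]),r])
for c in range(288,372,4):
    col=g[170:195,c]; i=np.where((col[:-1]>=110)&(col[1:]<110))[0][0]; B.append([c,170+i+(col[i]-110)/(col[i]-col[i+1])])
l=np.array([Cf(p) for p in toplane(m,L,34)]); b=np.array([Cf(p) for p in toplane(m,B,34)])
print("left face x",l[:,0].mean(),"tilt",np.polyfit(l[:,1],l[:,0],1)[0]); print("-y face y",b[:,1].mean(),"tilt",np.polyfit(b[:,0],b[:,1],1)[0])
# corner re-measured in same picture: stop outer & fence via jar shift
w0=cv2.imread("pics/scene0.png").astype(int); w5=cv2.imread("pics/scene5.png").astype(int)
d=abs(w0-w5).sum(2)
for n,(x0,y0,x1,y1) in dict(jar=(380,255,415,295),empty=(150,135,215,185),beaker=(105,170,150,225),spat=(445,220,500,250),bottle=(500,205,560,290),wide=(485,305,545,370),tip=(410,345,510,435)).items(): print(n,(d[y0:y1,x0:x1]>80).sum())
E
python3 -c "
import cv2
im=cv2.imread('pics/scene5.png'); cv2.imwrite('pics/z5.png',cv2.resize(im[230:370,270:430],None,fx=4,fy=4,interpolation=2))"
```

```text
left face x -96.8902477547954 tilt 0.0005983313854746104
-y face y -120.43066707393575 tilt 0.0005911748831634862
jar 114
empty 0
beaker 0
spat 0
bottle 0
wide 0
tip 0
```

View pics/z5.png

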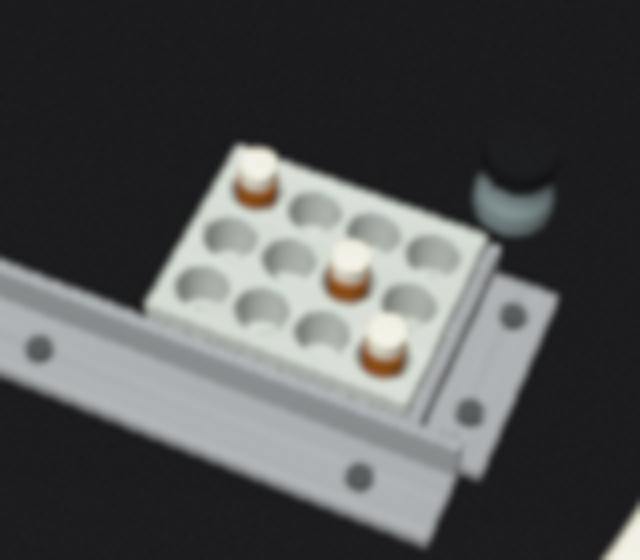

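The block sits flush on both faces, about 0.9 mm and 0.4 mm from the given home and square to 0.001 rad. The "jar" difference box also includes the block's corner, so I'll check only the jar, then hand in.

```bash
python3 - <<'E'
from bench import bot
import cv2
d=abs(cv2.imread("pics/scene0.png").astype(int)-cv2.imread("pics/scene5.png")).sum(2)>80
print("jar upper",d[258:284,386:412].sum()); import numpy as np
y,x=np.where(d[255:295,380:415]); print(x.min()+380,x.max()+380,y.min()+255,y.max()+255)
s=bot.get_state(); print(s["t"],s["contact_force"])
if d[258:278,388:412].sum()<5: bot.sign_off(); print("signed")
E
```

```text
jar upper 0
380 392 283 294
20.7667 [-0.62560125 -0.38825878  0.86344803]
the job is handed in; nothing more can be done
signed
```

The vial block is pushed home in the locating corner and the job is handed in at about 21 s of the 59 s allowed. I first pushed it in +x with two spread fingers until it lay flat on the long fence. I then pushed it in +y along the fence until it met the short stop, and lifted the gripper clear.

**Position:** in the last wrist picture the block's faces are within about 0.9 mm (x) and 0.4 mm (y) of the nominal home, and it is square to about 0.001 rad. The camera calibration is only good to about 2 mm.

**Contact with the stop:** when I pressed again, the force doubled from 10 to 20 N and the tool did not move.

**Vials and bystanders:**
- All three vials stand in their holes.
- The wide jar, bottle, beaker, tip box and empty block show no change between the first and last pictures. Nor does the part of the spatula I compared.
- A first check flagged pixels around the small jar, but they came from the block's corner entering that box. The jar itself had not changed.

No check failed, and the robot was clear of everything at hand-in.

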